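# Unlock the herb-tea sample case

## Robot

A 6-joint arm with a two-finger parallel gripper is mounted at the origin on the work surface. World frame = base frame: x ahead of the robot, y to its left, z up, the work surface at z = 0. Lengths are in m, angles in degrees, forces in N, time in s.
With the tool pointing down it reaches from about 0.425 to 0.95 m from the base axis. Payload 3.5 kg.
Tool frame: the origin (TCP) lies at the very end of the fingers, on their centre line; the grasp point (between the pads) lies 19 mm behind it; z points along the fingers, y is the line along which they close (so a half turn about z gives the same grasp; the last joint's range is limited). The gripper opens to 85 mm and grips with 20 to 120 N. Pads are 22 mm wide; open, the fingers measure 114 mm over their backs; the gripper's body (76 mm by 85 mm) begins 54 mm behind the grasp point. The pads swing forward as they close: fully open they stand 13 mm farther back than shut.
Start: joints at [59.358, 16.404, 90.338, -0, 73.258, -8.594], TCP at [0.253, 0.626, 0.231] pointing down, gripper open.
Joint ranges: [-158.93, 158.93], [-51.34, 127.21], [12.03, 142.37], [-87.48, 267.48], [13.55, 161.25], [-162.69, 162.69]. Speed limits (degrees/s): [159.86, 159.86, 180, 180, 180, 180].

## Interface

Orientations are given as [roll, pitch, yaw] about the fixed x, y, z axes, in that order (R = Rz(yaw) Ry(pitch) Rx(roll)).
In Python, from plant import robot, camera, camera_info gives the robot as it stands.
- The arm moves only by the tool send_rows, never from a script. Its argument "increments" is a list of rows, each a list of 7 numbers: the opening, from 0 (shut) to 1 (fully open), then the shift along the tool's x, y, z normalised to -1 to 1, where 1 is 60 cm, then the turn, a rotation vector about the tool's x, y, z normalised to -1 to 1, where 1 is 180 degrees. A call has 1 to 10 rows; each row is the pose to reach, as a shift and turn from the pose commanded when the call began, along the tool's axes at that moment, turning the shorter way round; what a row does not reach only later rows make up. A row lasts 1/8 s, in which the tool goes at most 62.5 mm and 10.7 degrees, less where a joint would pass 70% of its speed; a pose out of reach is approached as far as the arm can. A call with a number of a shift or a turn outside -1 to 1 is refused whole. A call with a gripper value outside its range is refused whole. The fingers move at their own pace and stop on an object; "grip_force" is the grip in N (left out, the last holds). Time passes only in rows, so rows that repeat a pose let the fingers close. It gives the time, the measured TCP pose, the force, the opening and the grip force at its end, in the units of the state.
- robot.get_obs(): the state, without advancing time (a new reading comes with each control period).
- camera(name): name is "side" or "top" or "wrist"; returns (picture, depth): 480x640x3 uint8, red, green, blue; 480x640 float32, m along the optical axis (not along the pixel's ray), 0 where there is no reading.
- camera_info(name): a dict with "fx", "fy", "cx", "cy" (pixels), "eye" and "attitude" of the camera in the world; the wrist camera has in their place "mount" (4x4, takes a point from camera to tool coordinates, whose origin is the TCP and whose axes are the flange's). Camera axes: x right, y up, looking along -z (the intrinsics and any distortion apply to the point x, -y, -z); pixel columns grow to the right and rows downward; lengths in m; the calibration is good to about 2 mm. A picture is of the moment at which its call begins: read the wrist's pose just before it. camera_info takes no time and is no camera call.
- robot.job_done(): hands the job in; it is judged then, once.
The state is a dict: "time_s": time; "joints": joint angles; "dq": joint speeds; "joint_torque": joint torques, N m; "tcp_pos": TCP position; "eef_rot": TCP orientation; "wrist_force": force on the tool from outside, world axes, zero at the start; "ft_torque": the same for the moment, N m; "width": finger opening in m; "grasp_force": force on a finger pad.
Only numpy, scipy, OpenCV 4.12 (cv2) and the standard library are available. Lean on these libraries where they do the work, as an engineer would, in place of code of your own. Each camera call takes 0.05 s, during which the arm holds its last target. There are 200 camera calls.

## Task

Open the two-stage catch on the dark wooden sample case: gently draw the safety tab back until you feel it come up against its buffer, without ramming it, then swing the main latch up until it stands about upright, so that the lid springs ajar. Do not force the latch while the tab still holds it, leave the jars and other things where they stand, and let go at the end.

Things in the scene. Friction and masses are not known exactly. Their poses are not given: they have to be found in the camera images.
- case: dark wooden sample case, fixed; 240 mm deep (its x), 360 long (its y), 100 high. Origin: centre of its underside; its -x side faces the robot. The 73 mm strip of its top along the -x side is fixed (top at height 100 mm) and carries a steel two-stage catch lying along y on the line x = -85 mm; the rest of the top is the lid.
- tab_thumb (a point): middle of the safety tab's upright thumb-piece, 16 mm (case x) by 14 mm (case y), standing 9 to 36 mm above the strip; this point 22 mm above it. The tab slides along the case's -y, away from the latch, against about 3 N of friction and stays where left. It carries a flat bolt (12 to 18 mm above the strip) whose nose lies over the latch's free end. It may be pushed or pinched.
- tab (a joint): travel of the safety tab in m, growing along the case's -y; starts at 0 to 0.005. Where the bolt sits on the tab differs by up to 26 mm and is not measured: its tail meets the buffer at some value from 0.014 to 0.040; its nose clears the latch only 2 mm before that. Draw the tab until the resistance rises 3 to 6 N above the sliding friction.
- latch_bar (a point): centre of the main latch's cross bar, a steel rod 12 mm in diameter, 32 mm long along the case's x, 27 mm above the strip when shut. Under it the latch plate, 18 mm wide, 4 to 10 mm above the strip, runs 50 mm towards the tab and 85 mm to the pivot. Pinched over its two ends, the bar can turn between the fingers as the latch is swung up.
- latch_pivot (a point): on the hinge axis of the main latch (axis along the case's x), 7 mm above the strip, 85 mm along the case's +y from the bar when shut. The bar's centre moves on an 87 mm radius about it.
- buffer: small rubber buffer, 12 by 12 by 12 mm, on the base of the catch beyond the tab; the tail of the tab's bolt comes up against it. Origin: on the strip below the middle of the face that the bolt meets. It gives 4 N per mm for 1.5 mm, then is solid; over 12 N on it harms the catch.
- latch (a joint): angle of the main latch, rad: 0 shut, 1.57 upright, 1.75 its stop; stays where left. The bar swings up and over towards the case's +y. About 2.5 N lifts a freed latch; one that jams after about 2 mm is still locked, and over 15 N between latch and bolt harms it. A tongue 35 mm from the pivot reaches over the lid and holds it down.
- lid (a joint): angle of the lid in rad: about 0 shut; hinged on the case's +x side; when the latch is up a spring lifts it ajar by itself to about 0.08 (its edge by the strip some 13 mm up).
- clip_jar: clip-top jar, 84 mm across, 115 mm high, beside the case at its tab end; origin under its centre. Bystander.
- clip_jar_big: big clip-top jar, 100 mm across, 150 mm high; origin under its centre. Bystander.
- herb_jar: herb jar with a white lid, 104 mm across, 138 mm high; origin under its centre. Bystander.
- water_bottle: water bottle, 72 mm across, 240 mm high; origin under its centre. Bystander.
- paper_cup: empty paper cup, 72 mm across the rim, 85 mm high, in front of the case; origin under its centre. Bystander.
- tea_tin: small tea tin, 36 mm across, 45 mm high, standing on the strip beyond the latch's pivot; origin under its centre. Bystander.
- scoop: long-handled scoop, 150 mm, lying in front of the case; origin below its middle. Bystander.

How it is judged (in metres and radians):
On the way, in this order (a step that is already met when the one before it is completed fails the run):
1. the safety tab is drawn back against its buffer while the latch still lies shut (contact force between tab and buffer above 1.5 N and value of joint latch below 0.1 rad), for 0.05 s.
2. the main latch is swung up (value of joint latch above 1.2 rad), for 0.2 s.
At the end, for the whole second after the job is handed in: the safety tab is drawn back (joint above 0.0105 m), the main latch stands at more than 1.2 rad, the lid has sprung ajar by more than 0.04 rad, and latch and lid are at rest (value of joint tab above 0.0105 m and value of joint latch above 1.2 rad and value of joint lid above 0.04 rad and velocity of joint each of latch, lid below 0.1 rad/s); the robot touches nothing.
It fails at once if the tab is rammed against its buffer with more than 12 N (contact force between tab and buffer above 12 N).
It fails at once if the latch is forced against the bolt with more than 15 N (contact force between latch and tab above 15 N).
It fails at once if a jar, the bottle, cup, tin or scoop is moved more than 30 mm (distance of any of clip_jar, clip_jar_big, herb_jar, water_bottle, paper_cup, tea_tin, scoop from where it was at the start of the episode above 0.03 m).
It also fails if it takes over 43 s, if anything falls off the work surface, if the arm or the gripper's body presses on something with over 40 N, if the wrist force passes 120 N, or if a joint passes its speed limit or range.

## Working session

There is one attempt and no reset: what is moved stays moved. The work goes in short steps, Python scripts to look and compute and a tool call to move; the robot and the scene stay as the last step left them, time stands still between calls to the robot, and variables do not carry over. Pictures are saved under pics/ and viewed, at most 10 in all, crops included, and the job is handed in when it is done.

Besides the shell and the picture viewer there is one more tool, called as a command line: name --pt "numbers of a row" for each row, then --argument value for the rest. send_rows: Moves the arm, as the interface text tells. Scaled input: -1 to 1 covers 60 cm each way for a shift and 180 degrees each way for a turn. Its arguments: {"type":"object","properties":{"increments":{"type":"array"},"grip_force":{"type":"number"}},"required":["increments"]}

```bash
mkdir -p pics; ls
python3 - <<'E'
from plant import robot,camera,camera_info
import cv2,numpy as np
print(robot.get_obs())
for n in("top","side","wrist"):
    p,d=camera(n); cv2.imwrite(f"pics/{n}0.png",p[:,:,::-1]); np.savez(f"{n}0.npz",p=p,d=d); print(n,camera_info(n))
E
```

```text
pics
{'time_s': 0.0, 'joints': array([ 5.93585931e+01,  1.64560983e+01,  9.04220337e+01, -1.11628956e-03,
        7.32567292e+01, -8.59509308e+00]), 'dq': array([-0.13907605, -0.00340677, -0.08945564, -0.0026252 ,  0.03682554,
       -0.06391249]), 'joint_torque': array([ 2.44861651e-03, -4.05973363e+01, -2.92632776e+01, -5.16608998e-05,
        5.73740312e-03,  1.51922217e-05]), 'tcp_pos': array([0.25301785, 0.62508972, 0.22992355]), 'eef_rot': array([-1.79866494e+02, -1.90988714e-02,  1.57953987e+02]), 'wrist_force': array([-0.44032661,  1.02695362, -0.30774339]), 'ft_torque': array([ 0.02743163,  0.03534773, -0.01570076]), 'grasp_force': 0.0, 'width': 0.08523441907395757}
top {'fx': 495.74964030029287, 'fy': 495.74964030029287, 'cx': 315.2621222991147, 'cy': 233.74191222376515, 'eye': array([0.39543147, 0.08633904, 1.13823956]), 'attitude': array([ 10.33579273,   0.57476779, -90.88233605])}
side {'fx': 500.8104129988989, 'fy': 500.8104129988989, 'cx': 327.8810732566312, 'cy': 240.08600912698142, 'eye': array([ 0.17873136, -0.53077304,  0.830676  ]), 'attitude': array([ 45.58808132,   0.24990642, -35.24609695])}
wrist {'fx': 391.6221113158225, 'fy': 391.6221113158225, 'cx': 311.4774861522471, 'cy': 241.1667081169323, 'mount': array([[ 8.24179236e-04,  9.59443172e-01,  2.81900904e-01,
         7.14008098e-02],
       [ 9.99999405e-01, -9.92025312e-04,  4.52688038e-04,
         4.21153829e-05],
       [ 7.13981279e-04,  2.81900363e-01, -9.59443420e-01,
        -1.42520908e-01],
       [ 0.00000000e+00,  0.00000000e+00,  0.00000000e+00,
         1.00000000e+00]])}
```

View pics/top0.png

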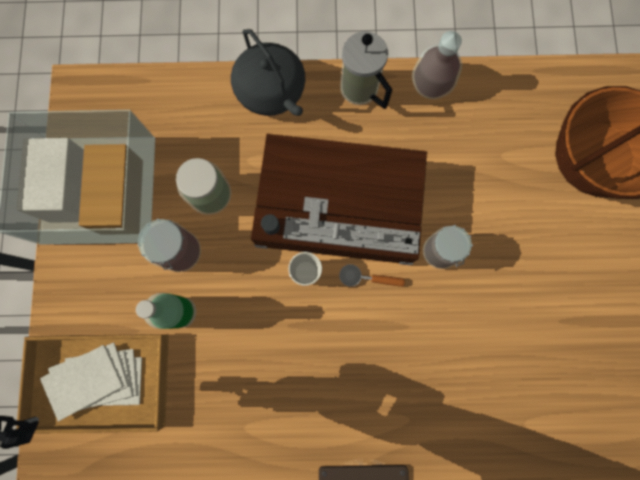

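View pics/side0.png

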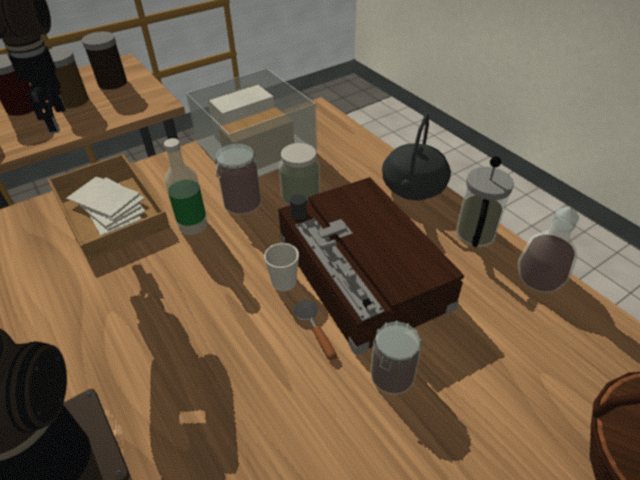

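The top view shows the case with top corners near (268,135), (427,153) and (252,235). The catch runs from (285,230) at the pivot end to (420,243) at the tab end. The tin is at (269,223), the cup at (305,268) and the scoop at (375,277). The clip jar stands at (447,247), off the tab end. The side view agrees.

```bash
cat > h.py <<'E'
import numpy as np,cv2
from scipy.spatial.transform import Rotation as R
from plant import robot,camera,camera_info
def pose(n,o=None):
    i=camera_info(n)
    if n!="wrist": return i,R.from_euler('xyz',i['attitude'],degrees=True).as_matrix(),i['eye']
    M=i['mount'];Rt=R.from_euler('xyz',o['eef_rot'],degrees=True).as_matrix()
    return i,Rt@M[:3,:3],o['tcp_pos']+Rt@M[:3,3]
def ray(P,u,v):
    i,Rm,e=P; d=np.array([(u-i['cx'])/i['fx'],-(v-i['cy'])/i['fy'],-1]); return e,Rm@d
def plane(P,u,v,z):
    e,d=ray(P,u,v); return e+d*(z-e[2])/d[2]
def cloud(P,d):
    i,Rm,e=P; v,u=np.mgrid[:480,:640]
    c=np.stack([(u-i['cx'])/i['fx']*d,-(v-i['cy'])/i['fy']*d,-d],-1); return c@Rm.T+e
def proj(P,X):
    i,Rm,e=P; c=(np.asarray(X)-e)@Rm; return np.stack([i['cx']-i['fx']*c[...,0]/c[...,2],i['cy']+i['fy']*c[...,1]/c[...,2]],-1)
E
python3 - <<'E'
from h import *
f=np.load('top0.npz');p,d=f['p'],f['d'];P=pose('top');C=cloud(P,d)
hsv=cv2.cvtColor(p,cv2.COLOR_RGB2HSV)
z=C[...,2]; m=((z>.085)&(z<.115)&(hsv[...,2]<110)).astype(np.uint8); m[:100]=0;m[:,:245]=0;m[:,435:]=0;m[275:]=0
m=cv2.morphologyEx(m,cv2.MORPH_OPEN,np.ones((3,3)))
c=max(cv2.findContours(m,0,2)[0],key=cv2.contourArea)
X=np.array([plane(P,u,v,.1)[:2] for u,v in c[:,0]]).astype(np.float32)
r=cv2.minAreaRect(X);print(r,cv2.boxPoints(r),cv2.contourArea(c))
g=(hsv[...,1]<60)&(hsv[...,2]>90);
s=C[g&(z>.1)&(z<.16)&(C[...,0]>.35)]; print(s.min(0),s.max(0))
for n,u,v in(("tin",269,222),("jar",447,245),("cup",305,265)): print(n,C[v,u])
E
```

```text
((0.6692599654197693, 0.03894065320491791), (0.3583293557167053, 0.2414599508047104), 82.28903198242188) [[ 0.52558213 -0.12240489]
 [ 0.76485866 -0.154803  ]
 [ 0.8129378   0.2002862 ]
 [ 0.57366127  0.2326843 ]] 14644.0
[ 0.39680306 -0.2387802   0.10000124] [1.03296095 0.74149887 0.15999623]
tin [0.6035369  0.18821579 0.14138586]
jar [ 0.55458029 -0.18203056  0.10876629]
cup [5.30255227e-01 1.19368166e-01 9.25437053e-05]
```

Run:
```python
from h import *
P=pose('top')
for u,v in((285,230),(352,236),(420,243)): print(plane(P,u,v,.115))
o=robot.get_obs();Rt=R.from_euler('xyz',o['eef_rot'],degrees=True)
t=np.array([.585,.035,.27]); s=Rt.inv().apply(t-o['tcp_pos']);print(s/.6, (Rt.inv()*R.from_euler('xyz',[180,0,82.3],degrees=True)).as_rotvec(degrees=True)/180)
```

```text
[0.59128325 0.15722221 0.115     ]
[0.57605757 0.0168501  0.115     ]
[ 0.55879204 -0.12449077  0.115     ]
[-0.88195566 -0.70422812 -0.06520898] [-5.45039202e-04  3.10707182e-04  4.20294682e-01]
```

send_rows --pt "1 0 0 -0.12 0 0 0" --pt "1 -0.1 -0.06 -0.17 0 0 0.05" --pt "1 -0.18 -0.12 -0.17 0 0 0.1" --pt "1 -0.26 -0.19 -0.17 0 0 0.16" --pt "1 -0.34 -0.25 -0.17 0 0 0.21" --pt "1 -0.42 -0.31 -0.17 0 0 0.26" --pt "1 -0.5 -0.38 -0.17 0 0 0.32" --pt "1 -0.58 -0.44 -0.17 0 0 0.37" --pt "1 -0.66 -0.51 -0.17 0 0 0.42" --pt "1 -0.74 -0.58 -0.17 0 0 0.42"

```text
time_s: 1.4
tcp_pos: [0.5298, 0.1442, 0.3331]
eef_rot: [-180.0, -0.0, 82.3]
wrist_force: [1.5, 0.4, -0.6]
width: 0.0854
grasp_force: 0.0
```

Run:
```python
from h import *
o=robot.get_obs();print(o['time_s'],o['tcp_pos'],o['eef_rot']);Rt=R.from_euler('xyz',o['eef_rot'],degrees=True)
t=np.array([.578,.02,.26]); s=Rt.inv().apply(t-o['tcp_pos']);print(s/.6)
```

```text
1.4 [0.52977424 0.14424129 0.33307423] [-1.79992532e+02 -9.12980231e-03  8.22961159e+01]
[-0.19444453  0.10742493  0.1217454 ]
```

send_rows --pt "1 -0.1 0.06 0.06 0 0 0" --pt "1 -0.19 0.11 0.12 0 0 0" --pt "1 -0.19 0.11 0.12 0 0 0" --pt "1 -0.19 0.11 0.12 0 0 0"

```text
time_s: 1.9
tcp_pos: [0.5792, 0.0237, 0.2599]
eef_rot: [-179.8, -0.0, 82.2]
wrist_force: [0.5, 0.3, 0.8]
width: 0.0856
grasp_force: 0.0
```

Run:
```python
from h import *
import pickle
o=robot.get_obs();p,d=camera('wrist');print(o['tcp_pos'],o['eef_rot'],o['wrist_force'])
np.savez('w1.npz',p=p,d=d);pickle.dump(o,open('w1.pkl','wb'))
cv2.imwrite('pics/w1.png',p[:,:,::-1])
```

```text
[0.57917271 0.02369199 0.25990154] [-1.79822868e+02 -2.87362981e-02  8.22289915e+01] [0.49744153 0.32064985 0.7978161 ]
```

View pics/w1.png

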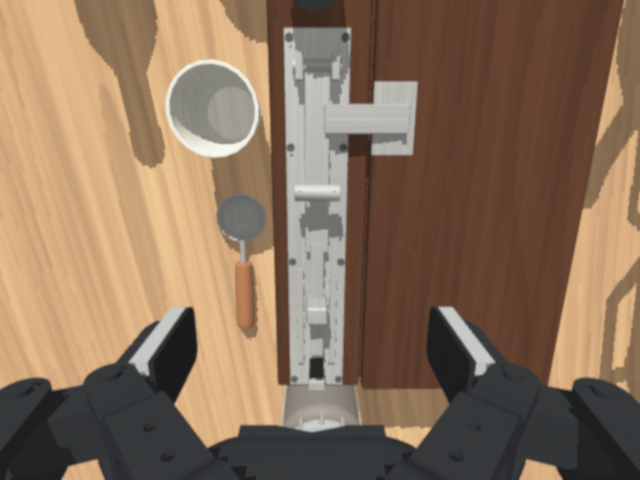

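The wrist view shows the pivot near (318,65), the cross bar at (317,191), the thumb-piece's top at (317,315) and the dark buffer at (316,368). The tin is at the top edge.

Run:
```python
from h import *
import pickle
o=pickle.load(open('w1.pkl','rb'));f=np.load('w1.npz');p,d=f['p'],f['d'];P=pose('wrist',o);C=cloud(P,d)
for n,u,v,z in(("bar",317,190,.133),("thumb",317,313,.136),("piv",318,65,.11),("buf",316,360,.112),("stripL",280,250,.1),("strip2",276,100,.1)): print(n,plane(P,u,v,z),C[v,u])
z=C[...,2]
m=(z>.122)&(z<.15); m[:,:270]=0;m[:,370:]=0;m[:150]=0;m[395:]=0
n,l,st,ce=cv2.connectedComponentsWithStats(m.astype(np.uint8))
for i in range(1,n):
    if st[i,4]>30: print(st[i],ce[i],np.median(C[l==i],0),C[l==i].min(0),C[l==i].max(0))
cr=p[140:400,260:380,::-1]
cv2.imwrite('pics/w1c.png',cv2.resize(cr,None,fx=2.3,fy=2.3,interpolation=2))
# strip front edge direction in x: brown vs wood at z=.1
g=p[...,2].astype(int)
pts=[]
for v in range(120,370,10):
    r=g[v,255:290]; k=np.argmin(np.diff(cv2.blur(g[v:v+1,250:295].astype(np.float32),(3,1))[0]));pts.append(plane(P,250+k+.5,v,.1)[:2])
pts=np.array(pts);print(np.polyfit(pts[:,1],pts[:,0],1),pts[::6])
```

```text
bar [0.586751   0.05209829 0.133     ] [0.58674735 0.05204793 0.13268129]
thumb [ 0.57470692 -0.03922988  0.136     ] [ 0.57473173 -0.03901028  0.13643698]
piv [0.59842026 0.13388942 0.11      ] [0.59837321 0.13367446 0.11160308]
buf [ 0.56676415 -0.0947924   0.112     ] [ 0.56647797 -0.09714238  0.10839741]
stripL [0.55027013 0.00247104 0.1       ] [0.55016335 0.00222221 0.09918376]
strip2 [0.56537182 0.11609866 0.1       ] [0.56529873 0.11616267 0.09909638]
[294 185  46  17 775] [316.64387097 192.9716129 ] [0.58624105 0.05004372 0.1320902 ] [0.57002552 0.04150596 0.12671015] [0.60249016 0.05689786 0.13499921]
[306 301  22  24 498] [316.37951807 312.77309237] [ 0.5741907  -0.03910159  0.13541794] [ 0.56541655 -0.04977362  0.12228017] [ 0.58244634 -0.03441748  0.13751106]
[0.11492195 0.54395416] [[ 0.54960902  0.10419731]
 [ 0.55265924  0.05923444]
 [ 0.54640895  0.01151229]
 [ 0.53873197 -0.04060944]
 [ 0.53117048 -0.0980207 ]]
```

View pics/w1c.png

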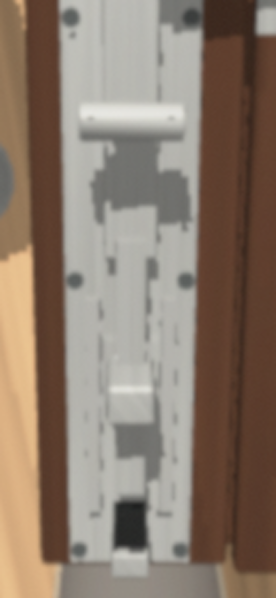

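Run:
```python
from h import *
import pickle
o=pickle.load(open('w1.pkl','rb'));f=np.load('w1.npz');p,d=f['p'],f['d'];P=pose('wrist',o);C=cloud(P,d)
ey=np.array([.1325,.9912]);ex=np.array([.9912,-.1325]);b=np.array([.5865,.0503])
for v in list(range(196,300,6))+list(range(300,395,2)):
    c=np.median(C[v,314:319],0); q=c[:2]-b
    print(v,'y%.1f x%.1f z%.1f'%(q@ey*1e3,q@ex*1e3,c[2]*1e3-100),p[v,316].tolist(), end=' | ' if v%4 else '\n')
```

```text
196 y-2.3 x-0.7 z32.9 [153, 153, 148]
202 y-11.1 x-0.5 z9.5 [111, 111, 108] | 208 y-15.6 x-0.5 z10.2 [113, 113, 110]
214 y-20.2 x-0.5 z10.3 [113, 113, 110] | 220 y-24.9 x-0.5 z10.6 [114, 114, 110]
226 y-29.5 x-0.5 z10.4 [113, 113, 110] | 232 y-34.5 x-0.5 z9.3 [180, 179, 173]
238 y-39.2 x-0.5 z10.5 [180, 180, 174] | 244 y-42.6 x-0.5 z15.1 [186, 185, 180]
250 y-46.4 x-0.5 z17.9 [180, 180, 174] | 256 y-51.2 x-0.5 z18.3 [179, 179, 173]
262 y-56.1 x-0.5 z18.1 [180, 179, 174] | 268 y-61.0 x-0.4 z18.5 [179, 178, 172]
274 y-66.2 x-0.5 z17.6 [179, 179, 173] | 280 y-71.1 x-0.5 z17.9 [178, 177, 171]
286 y-76.0 x-0.5 z18.2 [178, 177, 172] | 292 y-81.1 x-0.5 z18.0 [178, 177, 171]
298 y-86.6 x-0.5 z18.0 [183, 182, 176] | 300 y-87.0 x-0.4 z20.0 [190, 189, 183]
302 y-86.7 x-0.5 z24.6 [191, 190, 184] | 304 y-86.7 x-0.5 z27.8 [191, 189, 184]
306 y-86.9 x-0.6 z31.3 [195, 193, 187] | 308 y-86.7 x-0.5 z34.8 [220, 219, 212]
310 y-88.1 x-0.6 z35.6 [214, 213, 206] | 312 y-89.4 x-0.6 z36.1 [188, 188, 181]
314 y-91.0 x-0.6 z36.2 [183, 183, 176] | 316 y-92.7 x-0.5 z36.2 [181, 181, 174]
318 y-94.3 x-0.6 z36.3 [
[... 835 characters left out ...]
48.0 x-0.4 z9.3 [38, 40, 38]
362 y-147.9 x-0.3 z12.8 [41, 43, 42] | 364 y-148.1 x-0.4 z15.5 [42, 42, 41]
366 y-147.9 x-0.4 z18.3 [40, 41, 39] | 368 y-150.2 x-0.4 z17.9 [40, 42, 41]
370 y-152.1 x-0.3 z18.2 [40, 41, 39] | 372 y-153.6 x-0.4 z18.7 [40, 41, 39]
374 y-156.0 x-0.3 z18.2 [40, 41, 39] | 376 y-157.7 x-0.4 z18.5 [44, 45, 44]
378 y-159.6 x-0.4 z18.5 [99, 98, 95] | 380 y-163.2 x-0.3 z16.0 [170, 169, 164]
382 y-163.8 x-0.4 z18.0 [199, 198, 191] | 384 y-165.4 x-0.3 z18.5 [184, 182, 177]
386 y-167.8 x-0.3 z18.1 [179, 178, 173] | 388 y-169.6 x-0.3 z18.2 [174, 174, 167]
390 y-171.9 x-0.3 z18.0 [157, 155, 149] | 392 y-206.5 x0.0 z-24.5 [145, 140, 131]
394 y-206.8 x-0.0 z-22.1 [148, 141, 132] |
```

send_rows --pt "0.5 -0.055 0.003 0.09 0 0 0" --pt "0.5 -0.11 0.005 0.18 0 0 0" --pt "0.5 -0.11 0.005 0.22 0 0 0" --pt "0.5 -0.11 0.005 0.236 0 0 0" --pt "0.5 -0.11 0.005 0.236 0 0 0" --pt "0.5 -0.11 0.005 0.236 0 0 0" --grip_force 20

```text
time_s: 2.7
tcp_pos: [0.5752, -0.0408, 0.1221]
eef_rot: [179.8, 0.0, 82.4]
wrist_force: [0.1, -0.5, -1.0]
width: 0.0426
grasp_force: 0.0
```

Run:
```python
from h import *
o=robot.get_obs();print(o['tcp_pos'],o['eef_rot'],o['wrist_force'],o['ft_torque'],o['width'])
ey=np.array([.1325,.9912]);ex=np.array([.9912,-.1325]);b=np.array([.5865,.0503]);q=o['tcp_pos'][:2]-b;print(q@ey,q@ex)
p,d=camera('wrist');cv2.imwrite('pics/w2.png',p[:,:,::-1])
```

```text
[ 0.57523339 -0.04084038  0.12208899] [1.79772487e+02 2.18991712e-02 8.24330828e+01] [ 0.07436583 -0.54351144 -0.97528532] [ 0.02850836 -0.01348265 -0.01829161] 0.04256181560717881
-0.09183117028465641 0.0009086372301541391
```

View pics/w2.png

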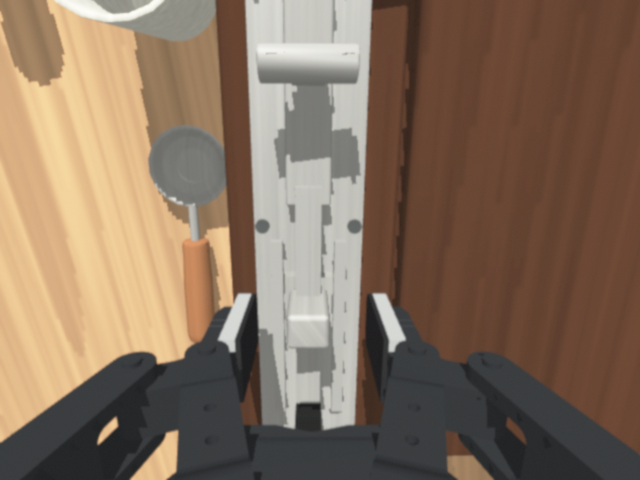

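The thumb-piece top is at (308,320), between pads at about x=250 and x=375. The gripper is about 1 mm off sideways, so I shift it, drop 3 mm and pinch.

send_rows --pt "0.5 -0.002 -0.0015 0.005 0 0 0" --pt "0.3 -0.002 -0.0015 0.005 0 0 0" --pt "0 -0.002 -0.0015 0.005 0 0 0" --pt "0 -0.002 -0.0015 0.005 0 0 0" --pt "0 -0.002 -0.0015 0.005 0 0 0" --pt "0 -0.002 -0.0015 0.005 0 0 0" --pt "0 -0.002 -0.0015 0.005 0 0 0" --grip_force 20

```text
time_s: 3.62
tcp_pos: [0.5734, -0.0427, 0.117]
eef_rot: [179.9, 0.0, 82.3]
wrist_force: [4.8, -0.8, -1.1]
width: 0.015
grasp_force: 25.4
```

send_rows --pt "0 -0.002 0 0 0 0 0" --pt "0 -0.004 0 0 0 0 0" --pt "0 -0.006 0 0 0 0 0" --pt "0 -0.008 0 0 0 0 0" --pt "0 -0.01 0 0 0 0 0"

```text
time_s: 4.25
tcp_pos: [0.5727, -0.0477, 0.117]
eef_rot: [179.9, -0.1, 82.3]
wrist_force: [5.4, 2.2, -1.1]
width: 0.0154
grasp_force: 25.4
```

```bash
cat > s.py <<'E'
from h import *
ey=np.array([.1325,.9912]);b=np.array([.5865,.0503])
for i in range(3):
    o=robot.get_obs(); print(o['time_s'],'along %.2f mm'%((o['tcp_pos'][:2]-b)@ey*1e3),'F %.2f'%(o['wrist_force'][:2]@ey),o['wrist_force'].round(2),o['width'].round(4))
    if i<2: camera('wrist')
E
python3 s.py
```

```text
Traceback (most recent call last):
  File "s.py", line 4, in <module>
    o=robot.get_obs(); print(o['time_s'],'along %.2f mm'%((o['tcp_pos'][:2]-b)@ey*1e3),'F %.2f'%(o['wrist_force'][:2]@ey),o['wrist_force'].round(2),o['width'].round(4))
                                                                                                                                                    ^^^^^^^^^^^^^^^^
AttributeError: 'float' object has no attribute 'round'
```

send_rows --pt "0 -0.0015 0 0 0 0 0" --pt "0 -0.003 0 0 0 0 0" --pt "0 -0.005 0 0 0 0 0" --pt "0 -0.005 0 0 0 0 0"

```text
time_s: 4.75
tcp_pos: [0.5722, -0.0508, 0.117]
eef_rot: [179.9, -0.1, 82.3]
wrist_force: [5.8, 1.5, -1.5]
width: 0.0153
grasp_force: 25.4
```

```bash
sed -i "s/,o\['width'\].round(4)//" s.py; python3 s.py
```

```text
4.75 along -102.11 mm F 2.22 [ 5.81  1.46 -1.54]
4.8 along -102.09 mm F 2.22 [ 5.44  1.52 -1.08]
4.85 along -102.10 mm F 2.57 [ 5.08  1.91 -0.28]
```

send_rows --pt "0 -0.0008 0 0 0 0 0" --pt "0 -0.0016 0 0 0 0 0" --pt "0 -0.0016 0 0 0 0 0"

```text
time_s: 5.22
tcp_pos: [0.5721, -0.0517, 0.117]
eef_rot: [179.9, -0.1, 82.3]
wrist_force: [5.7, 1.5, -1.8]
width: 0.0152
grasp_force: 25.4
```

```bash
python3 s.py
```

```text
5.225 along -102.97 mm F 2.22 [ 5.74  1.48 -1.84]
5.275 along -102.97 mm F 2.87 [ 5.62  2.15 -1.08]
5.325 along -102.98 mm F 2.75 [ 5.02  2.1  -1.44]
```

send_rows --pt "0 -0.0008 0 0 0 0 0" --pt "0 -0.0014 0 0 0 0 0" --pt "0 -0.0014 0 0 0 0 0"

```text
time_s: 5.7
tcp_pos: [0.572, -0.0525, 0.117]
eef_rot: [179.9, -0.1, 82.3]
wrist_force: [5.4, 2.0, -1.2]
width: 0.0154
grasp_force: 25.4
```

```bash
python3 s.py
```

```text
5.7 along -103.81 mm F 2.68 [ 5.39  1.98 -1.24]
5.75 along -103.81 mm F 1.48 [ 5.13  0.81 -1.15]
5.8 along -103.81 mm F 3.21 [ 5.69  2.48 -1.21]
```

send_rows --pt "0 -0.0006 0 0 0 0 0" --pt "0 -0.0012 0 0 0 0 0" --pt "0 -0.0012 0 0 0 0 0"

```text
time_s: 6.18
tcp_pos: [0.5719, -0.0532, 0.117]
eef_rot: [179.9, -0.1, 82.3]
wrist_force: [5.0, 1.9, -0.8]
width: 0.0154
grasp_force: 25.4
```

```bash
python3 s.py
```

```text
6.175 along -104.48 mm F 2.59 [ 5.04  1.94 -0.77]
6.225 along -104.46 mm F 2.50 [ 5.3   1.81 -0.69]
6.275 along -104.48 mm F 2.93 [ 6.21  2.13 -1.51]
```

send_rows --pt "0 -0.0006 0 0 0 0 0" --pt "0 -0.0012 0 0 0 0 0" --pt "0 -0.0012 0 0 0 0 0"

```text
time_s: 6.65
tcp_pos: [0.5719, -0.0535, 0.117]
eef_rot: [179.9, -0.1, 82.3]
wrist_force: [5.6, 4.2, -1.2]
width: 0.0153
grasp_force: 25.4
```

```bash
python3 s.py
```

```text
6.65 along -104.82 mm F 4.95 [ 5.6   4.25 -1.23]
6.7 along -104.81 mm F 4.29 [ 5.86  3.54 -1.5 ]
6.75 along -104.81 mm F 3.78 [ 6.03  3.01 -0.89]
```

send_rows --pt "0 -0.0005 0 0 0 0 0" --pt "0 -0.001 0 0 0 0 0" --pt "0 -0.001 0 0 0 0 0"

```text
time_s: 7.12
tcp_pos: [0.5718, -0.0537, 0.117]
eef_rot: [179.9, -0.2, 82.3]
wrist_force: [5.8, 4.2, -1.1]
width: 0.0157
grasp_force: 25.4
```

```bash
python3 s.py
```

```text
7.125 along -105.05 mm F 4.91 [ 5.76  4.18 -1.1 ]
7.175 along -105.08 mm F 5.04 [ 6.29  4.24 -1.76]
7.225 along -105.06 mm F 5.66 [ 5.11  5.02 -1.12]
```

send_rows --pt "0 -0.0006 0 0 0 0 0" --pt "0 -0.0013 0 0 0 0 0" --pt "0 -0.0013 0 0 0 0 0"

```text
time_s: 7.6
tcp_pos: [0.5718, -0.0541, 0.117]
eef_rot: [179.9, -0.2, 82.3]
wrist_force: [6.3, 5.6, -0.8]
width: 0.0156
grasp_force: 25.4
```

```bash
python3 s.py
```

```text
7.6 along -105.43 mm F 6.37 [ 6.27  5.59 -0.79]
7.65 along -105.43 mm F 5.38 [ 5.72  4.66 -0.77]
7.7 along -105.44 mm F 6.83 [ 5.83  6.11 -0.49]
```

send_rows --pt "0 0.001 0 0 0 0 0" --pt "0.5 0.001 0 0 0 0 0" --pt "0.5 0.001 0 0 0 0 0" --pt "0.5 0.001 0 0 0 0 0" --pt "0.55 0.001 0 -0.05 0 0 0" --pt "0.55 0.001 0 -0.08 0 0 0" --pt "0.55 0.09 0 -0.08 0 0 0" --pt "0.55 0.173 0.001 -0.08 0 0 0" --pt "0.55 0.173 0.001 -0.08 0 0 0" --pt "0.55 0.173 0.001 -0.08 0 0 0"

```text
time_s: 8.95
tcp_pos: [0.5852, 0.0465, 0.1648]
eef_rot: [-180.0, 0.0, 82.4]
wrist_force: [-0.2, 0.1, -0.4]
width: 0.0469
grasp_force: 0.0
```

Run:
```python
from h import *
o=robot.get_obs();print(o['tcp_pos'],o['eef_rot'],o['wrist_force'],o['width'])
p,d=camera('wrist');cv2.imwrite('pics/w3.png',p[:,:,::-1])
P=pose('wrist',o);C=cloud(P,d)
ey=np.array([.1325,.9912]);ex=np.array([.9912,-.1325]);b=np.array([.5865,.0503])
q=C[...,:2]-b;Y=q@ey;X=q@ex;Z=C[...,2]
m=(abs(X)<.025)&(abs(Y)<.012)&(Z>.125)&(Z<.14)
print('bar y',Y[m].min(),Y[m].max(),'x',X[m].min(),X[m].max(),Z[m].max(), 'tcp',(o['tcp_pos'][:2]-b)@ey,(o['tcp_pos'][:2]-b)@ex)
m=(abs(X)<.004)&(Y<-.03)&(Y>-.07)&(Z>.112)&(Z<.12);print('bolt nose y',Y[m].max() if m.any() else None)
m=(abs(X)<.004)&(Y<-.03)&(Y>-.07)&(Z>.107)&(Z<.1115);print('latch end y',Y[m].min() if m.any() else None)
```

```text
[0.58516738 0.04653853 0.16477104] [-1.79990188e+02  3.45668675e-02  8.23845361e+01] [-0.24794153  0.09703547 -0.43222175] 0.04691165157309904
bar y -0.005824852230768825 0.005401948129694418 x -0.01604255570828056 0.015761788507062804 0.13484469460527804 tcp -0.003904941777195967 -0.0008224986058735081
bolt nose y -0.03882915542065736
latch end y -0.050690423365593436
```

View pics/w3.png

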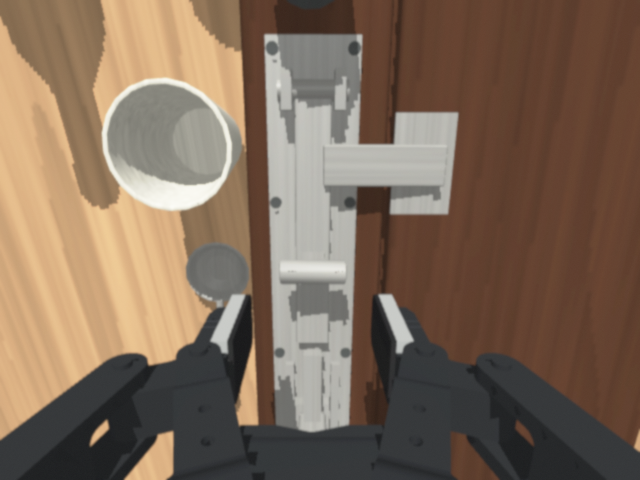

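The bar is at (313,271). The latch's free end at (313,345) now shows a gap to the bolt nose at about (313,350). Next I descend and pinch the bar ends.

send_rows --pt "0.55 0.0065 0.001 0.04 0 0 0" --pt "0.55 0.0065 0.001 0.083 0 0 0" --pt "0.55 0.0065 0.001 0.083 0 0 0" --pt "0.3 0.0065 0.001 0.083 0 0 0" --pt "0 0.0065 0.001 0.083 0 0 0" --pt "0 0.0065 0.001 0.083 0 0 0" --pt "0 0.0065 0.001 0.083 0 0 0" --grip_force 25

```text
time_s: 9.88
tcp_pos: [0.5861, 0.0497, 0.1157]
eef_rot: [-180.0, 0.1, 82.4]
wrist_force: [-5.3, -4.2, 1.5]
width: 0.0315
grasp_force: 26.2
```

```bash
python3 s.py
python3 - <<'E'
import numpy as np
# bar path rel. start in tool units (x along +y case, z down), tool fixed orientation
a0=np.arctan2(20,-85)
for t in np.r_[.03,.06,.1:1.5:.1]:
    a=a0-t; print('%.2f %.4f %.4f'%(t,(87.32*np.cos(a)+85)/600,-(87.32*np.sin(a)-20)/600))
E
```

```text
9.875 along -0.66 mm F -4.85 [-5.33 -4.18  1.48]
9.925 along -0.65 mm F -3.99 [-3.95 -3.5   2.19]
9.975 along -0.63 mm F -5.43 [-5.07 -4.8   2.2 ]
0.03 0.0011 -0.0042
0.06 0.0023 -0.0084
0.10 0.0040 -0.0140
0.20 0.0094 -0.0275
0.30 0.0162 -0.0404
0.40 0.0242 -0.0525
0.50 0.0333 -0.0638
0.60 0.0436 -0.0742
0.70 0.0548 -0.0834
0.80 0.0669 -0.0915
0.90 0.0797 -0.0984
1.00 0.0932 -0.1039
1.10 0.1071 -0.1080
1.20 0.1214 -0.1108
1.30 0.1359 -0.1121
1.40 0.1504 -0.1119
```

send_rows --pt "0 0 0 -0.0042 0 0 0" --pt "0 0.001 0 -0.0084 0 0 0" --pt "0 0.001 0 -0.0084 0 0 0"

```text
time_s: 10.35
tcp_pos: [0.5863, 0.0509, 0.12]
eef_rot: [-180.0, 0.1, 82.4]
wrist_force: [-3.2, -4.3, -1.4]
width: 0.031
grasp_force: 25.9
```

```bash
python3 s.py; python3 -c "
from h import *
print(robot.get_obs()['tcp_pos'])"
```

```text
10.35 along 0.52 mm F -4.65 [-3.19 -4.26 -1.45]
10.4 along 0.52 mm F -4.93 [-3.64 -4.49 -2.12]
10.45 along 0.51 mm F -3.78 [-3.47 -3.35 -1.52]
[0.58629952 0.05083829 0.12004628]
```

send_rows --pt "0 0.0015 0 -0.0056 0 0 0" --pt "0 0.007 0 -0.019 0 0 0" --pt "0 0.014 0 -0.032 0 0 0" --pt "0 0.022 0 -0.044 0 0 0" --pt "0 0.031 0 -0.0555 0 0 0" --pt "0 0.041 0 -0.066 0 0 0" --pt "0 0.0525 0 -0.075 0 0 0" --pt "0 0.0525 0 -0.075 0 0 0"

```text
time_s: 11.45
tcp_pos: [0.5907, 0.0836, 0.1658]
eef_rot: [-180.0, -0.1, 82.4]
wrist_force: [-2.3, 1.4, -3.0]
width: 0.0312
grasp_force: 25.9
```

```bash
python3 s.py; python3 -c "
from h import *
print(robot.get_obs()['tcp_pos'])"
```

```text
11.45 along 33.59 mm F 1.10 [-2.31  1.42 -2.98]
11.5 along 33.45 mm F 1.86 [-3.41  2.33 -1.8 ]
11.55 along 33.27 mm F 1.53 [-2.86  1.93 -3.14]
[0.59071014 0.08330226 0.16561826]
```

send_rows --pt "0 0.012 0 -0.008 0 0 0" --pt "0 0.025 0 -0.015 0 0 0" --pt "0 0.0385 0 -0.0205 0 0 0" --pt "0 0.0525 0 -0.0245 0 0 0" --pt "0 0.0665 0 -0.0275 0 0 0" --pt "0 0.081 0 -0.0285 0 0 0" --pt "0 0.0955 0 -0.0285 0 0 0" --pt "0 0.103 0 -0.028 0 0 0" --pt "0 0.103 0 -0.028 0 0 0" --pt "0 0.103 0 -0.028 0 0 0"

```text
time_s: 12.8
tcp_pos: [0.5991, 0.1445, 0.1836]
eef_rot: [180.0, -0.1, 82.3]
wrist_force: [-4.9, -1.6, 1.3]
width: 0.0312
grasp_force: 24.7
```

Run:
```python
from h import *
o=robot.get_obs();print(o['tcp_pos'],o['wrist_force'],o['width'])
p,d=camera('side');cv2.imwrite('pics/s4.png',cv2.resize(p[150:400,220:480,::-1],None,fx=2.3,fy=2.3))
```

```text
[0.59906239 0.14454482 0.18356948] [-4.88926326 -1.59262898  1.33569744] 0.031201468526576136
```

View pics/s4.png

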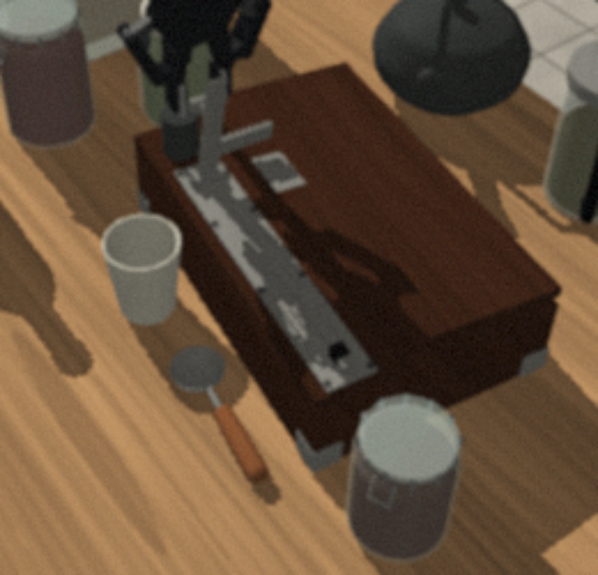

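The latch plate stands upright at about (210,125) in the crop, with the tongue off the lid. Next I release and rise straight up.

send_rows --pt "0.7 0 0 0 0 0 0" --pt "0.7 0 0 0 0 0 0" --pt "0.7 0 0 0 0 0 0" --pt "0.7 0 0 0 0 0 0" --pt "0.7 0 0 -0.05 0 0 0" --pt "0.7 0 0 -0.12 0 0 0" --pt "0.7 0 0 -0.2 0 0 0" --pt "0.7 0 0 -0.25 0 0 0" --pt "0.7 0 0 -0.25 0 0 0" --pt "0.7 0 0 -0.25 0 0 0"

```text
time_s: 14.1
tcp_pos: [0.5984, 0.1436, 0.3299]
eef_rot: [-179.9, 0.0, 82.3]
wrist_force: [0.6, 0.6, -1.3]
width: 0.0601
grasp_force: 0.0
```

Run:
```python
from h import *
o=robot.get_obs();print(o['tcp_pos'],o['wrist_force'],o['width'],o['time_s'])
p,d=camera('side');P=pose('side');C=cloud(P,d)
b=np.array([.5865,.0503]);ey=np.array([.1325,.9912]);ex=np.array([.9912,-.1325]);q=C[...,:2]-b;X=q@ex;Y=q@ey;Z=C[...,2]
for x in(.05,.1,.15,.19):
    m=(abs(X-x)<.008)&(abs(Y+.06)<.05)&(Z>.09)&(Z<.13);print('lid',x,np.median(Z[m]))
m=(abs(X)<.02)&(Y>.06)&(Y<.14)&(Z>.19)&(Z<.27);print('latch top',m.sum(),Y[m].min(),Y[m].max(),Z[m].max())
cv2.imwrite('pics/s5.png',cv2.resize(p[110:400,220:480,::-1],None,fx=2,fy=2))
```

```text
[0.59837375 0.14359134 0.32990785] [ 0.6061515   0.60239279 -1.26827881] 0.060119547819369144 14.1
lid 0.05 0.11485591210877577
lid 0.1 0.11083134479521695
lid 0.15 0.10671624189715234
lid 0.19 0.10353782115675747
latch top 93 0.060017975044604266 0.09003077610354958 0.23353205788893383
```

View pics/s5.png

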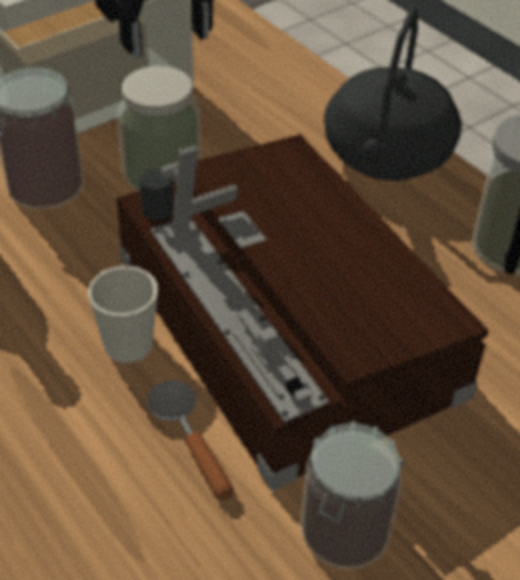

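The latch stands upright at about (183,190). The lid slope measures about 0.08 rad, so it is ajar. The gripper is clear and the bystanders have not moved.

```bash
python3 -c "
from plant import robot
print(robot.job_done())"
```

```text
the job is handed in; nothing more can be done
None
```

The catch is open and the job is handed in (no verdict came back): I drew the tab back to its buffer at about 3.6 N above sliding friction, swung the latch to roughly 1.45 rad, the lid sprang ajar by about 0.08 rad, and the gripper let go and is clear.

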